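Set a tile's drying gap with the spacer

TASK

Each of the three tile holders on the bench has a gap between its white tile and its dark stop plate: find the one gap that is wide enough for the blue spacer, lower the spacer upright into it, its broad faces towards tile and plate and about in the middle of the tile's width, until it stands on the holder's base, and let go of it. Then push that holder's red knob so that the tile presses the spacer flush against the stop plate, and finish while still holding the knob pressed firmly, touching the spacer no more. Leave the other two tiles and everything else on the bench where they are.

Things in the scene. Friction and masses are not known exactly. Their poses are not given: they have to be found in the camera images.
- spacer_mid (a point): Centre of the blue spacer, a loose upright block 86 mm tall (43 mm above its foot), 0.12 kg, right of the holders. x through its thickness, y along its width, z up. Lower 60 mm: 14 mm thick, 32 wide; ribbed upper part: 16 mm thick, 30 wide, to be gripped across the 30 mm. Standing in a holder, its top is 38 mm above tile and stop plate.
- holder_1: Tile holder 1, fixed. Origin on the bench, under the middle of the stop plate's face; x from tile to stop plate (away from the robot, within 0.25 rad), z up. Base plate 100 mm wide, x -85 to 30 mm, top at z = 8 mm, is the gap's floor. Dark stop plate 92 mm wide, z 8 to 56 mm, gap face at x = 0. Grey yoke 34 mm wide, x -60 to -52 mm, to z = 54 mm. Gap open above and at the sides.
- holder_2: Tile holder 2, fixed. Origin on the bench, under the middle of the stop plate's face; x from tile to stop plate (away from the robot, within 0.25 rad), z up. Base plate 100 mm wide, x -85 to 30 mm, top at z = 8 mm, is the gap's floor. Dark stop plate 92 mm wide, z 8 to 56 mm, gap face at x = 0. Grey yoke 34 mm wide, x -60 to -52 mm, to z = 54 mm. Gap open above and at the sides.
- holder_3: Tile holder 3, fixed. Origin on the bench, under the middle of the stop plate's face; x from tile to stop plate (away from the robot, within 0.25 rad), z up. Base plate 100 mm wide, x -85 to 30 mm, top at z = 8 mm, is the gap's floor. Dark stop plate 92 mm wide, z 8 to 56 mm, gap face at x = 0. Grey yoke 34 mm wide, x -60 to -52 mm, to z = 54 mm. Gap open above and at the sides.
- tile_1: White tile of holder 1, 70 wide, 46 high, 9 mm thick, z 10 to 56 mm. Origin: middle of its face towards the stop plate; x to the plate. Gap width = minus its x in the holder's frame: 20 mm in one holder, 6 and 9 in the others. Slides only towards the plate, against a spring: 3 N at first, 0.3 N more per mm; springs back when let go.
- tile_2: White tile of holder 2, 70 wide, 46 high, 9 mm thick, z 10 to 56 mm. Origin: middle of its face towards the stop plate; x to the plate. Gap width = minus its x in the holder's frame: 20 mm in one holder, 6 and 9 in the others. Slides only towards the plate, against a spring: 3 N at first, 0.3 N more per mm; springs back when let go.
- tile_3: White tile of holder 3, 70 wide, 46 high, 9 mm thick, z 10 to 56 mm. Origin: middle of its face towards the stop plate; x to the plate. Gap width = minus its x in the holder's frame: 20 mm in one holder, 6 and 9 in the others. Slides only towards the plate, against a spring: 3 N at first, 0.3 N more per mm; springs back when let go.
- knob_1 (a point): Middle of the front face of the red round push knob (32 mm across, 9 mm thick, axis along the holder's x, centre 38 mm over the bench) that pushes tile 1; the knob stands in front of the yoke, on the robot's side, and is pushed along +x of the holder.
- knob_2 (a point): Middle of the front face of the red round push knob (32 mm across, 9 mm thick, axis along the holder's x, centre 38 mm over the bench) that pushes tile 2; the knob stands in front of the yoke, on the robot's side, and is pushed along +x of the holder.
- knob_3 (a point): Middle of the front face of the red round push knob (32 mm across, 9 mm thick, axis along the holder's x, centre 38 mm over the bench) that pushes tile 3; the knob stands in front of the yoke, on the robot's side, and is pushed along +x of the holder.
- sample_cup_3: Sample cup with green lid, 61 mm across, 59 mm tall, behind the holders; a bystander. Origin at the middle of its underside.
- vial_1: Small vial with white cap, 22 mm across, 50 mm tall, behind the holders; a bystander. Origin at the middle of its underside.
- timer_1: White bench timer, 66 x 66 x 20 mm, lying near the front edge on the right; a bystander. Origin at its underside.
- crucible_1: Porcelain crucible, 45 mm across, 32 mm tall, near the left front corner; a bystander. Origin at the middle of its underside.

How it is judged:
By the outcome, as a careful person would: the job done as asked, in the order asked, and still so for the second after the job is handed in, while the arm keeps its last pose, push and grip.
It also fails if it takes over 58 s, if anything falls off the work surface, if the arm or the gripper's body presses on something with over 40 N, if the wrist force passes 120 N, or if a joint passes its speed limit or range.

ROBOT

A 6-joint arm with a two-finger parallel gripper is mounted at the origin on a cart in front of the work surface, level with it; the furniture and walls round the work are solid. World frame = base frame: x ahead of the robot, y to its left, z up, the work surface at z = 0. Lengths are in m, angles in rad, forces in N, time in s.
With the tool pointing down it reaches from about 0.225 to 0.875 m from the base axis. Payload 3.4 kg.
Tool frame: the origin (TCP) lies on the centre line of the jaws, within the pads' length; the fingertips stand 11 mm ahead of it and the grasp point (between the pads) lies 8 mm behind it; z points along the fingers, y is the line along which they close (so a half turn about z gives the same grasp; the last joint's range is limited). The gripper opens to 85 mm and grips with 20 to 120 N. Pads are 22 mm wide; open, the fingers measure 114 mm over their backs; the gripper's body (76 mm by 85 mm) begins 54 mm behind the grasp point. The pads swing forward as they close: fully open they stand 13 mm farther back than shut.
Start: joints at [1.179, 0.276, 1.505, -0, 1.361, -0.121], TCP at [0.154, 0.554, 0.242] pointing down, gripper open.
Joint ranges: [-2.89, 2.89], [-0.75, 2.08], [0.22, 2.7], [-1.18, 4.32], [0.11, 2.71], [-2.7, 2.7]. Speed limits (rad/s): [2.57, 2.57, 3.14, 3.14, 3.14, 3.14].

INTERFACE

Orientations are given as a unit quaternion [w, x, y, z].
In Python, from rig import manip, eyes, job gives the robot as it stands.
- The arm moves only by the tool drive_tool, never from a script. Its argument "rows" is a list of rows, each a list of 3 entries, a list of its own where there are three numbers: the turn, a rotation vector about the world's x, y, z in rad, then the shift along the world's x, y, z in cm, then the finger opening in cm, from 0 to 8.54. A call has 1 to 8 rows; each row shifts and turns the commanded pose from where the row before left it; what a row does not reach is not made up. A row lasts 1/8 s, in which the tool goes at most 62.5 mm and 10.7 degrees, less where a joint would pass 70% of its speed; a pose out of reach is approached as far as the arm can. A call is refused whole if a number of a shift passes 6.25 or a number of a turn 0.188, either way. A call with a gripper value outside its range is refused whole. The fingers move at their own pace and stop on an object; "force" is the grip in N (left out, the last holds). Time passes only in rows, so rows that do not move let the fingers close. It gives the time, the measured TCP pose, the force, the opening and the grip force at its end, in the units of the state.
- manip.get_state(): the state, without advancing time (a new reading comes with each control period).
- eyes.get_image(name): name is "scene" or "top" or "wrist"; returns the picture (420x560x3 uint8, red, green, blue); there is no depth.
- eyes.get_calibration(name): a dict with "camera_matrix" (3x3 intrinsics, pixels), "k1" (the pictures are not rectified: a ray, as slopes to the right and down, at radius r is drawn at 1 + k1 r^2 times it, then the intrinsics apply), "view" (4x4, takes a point from world to camera coordinates). Camera axes: x right, y up, looking along -z (the intrinsics and any distortion apply to the point x, -y, -z); pixel columns grow to the right and rows downward; lengths in m; the calibration is good to about 2 mm. A picture is of the moment at which its call begins: read the wrist's pose just before it. get_calibration takes no time and is no camera call; for the wrist camera it gives the pose at the moment of the call.
- job.sign_off(): hands the job in; it is judged then, once.
The state is a dict: "clock": time; "qpos": joint angles; "qd": joint speeds; "effort": joint torques, N m; "position": TCP position; "ee_rot": TCP orientation; "contact_force": force on the tool from outside, world axes, zero at the start; "moment": the same for the moment, N m; "width": finger opening in m; "gripper_force": force on a finger pad.
Only numpy, scipy, OpenCV 4.12 (cv2) and the standard library are available. Lean on these libraries where they do the work, as an engineer would, in place of code of your own. Each camera call takes 0.05 s, during which the arm holds its last target. There are 200 camera calls.

## Working session

There is one attempt and no reset: what is moved stays moved. The work goes in short steps, Python scripts to look and compute and a tool call to move; the robot and the scene stay as the last step left them, time stands still between calls to the robot, and variables do not carry over. Pictures are saved under pics/ and viewed, at most 13 in all, crops included, and the job is handed in when it is done.

Besides the shell and the picture viewer there is one more tool, called after "Emit:" by a JSON object that holds its "name" and its "arguments". drive_tool: Moves the arm, as the interface text tells. Its arguments: {"type":"object","properties":{"rows":{"type":"array"},"force":{"type":"number"}},"required":["rows"]}

```bash
mkdir -p pics; cat > h.py <<'E'
import numpy as np, cv2
from rig import manip, eyes, job
def snap(n,f):
    c=eyes.get_calibration(n); im=eyes.get_image(n); cv2.imwrite(f'pics/{f}.png',im[:,:,::-1]); np.savez(f'pics/{f}.npz',im=im,K=c['camera_matrix'],k1=c['k1'],V=c['view']); return im
class Cam:
    def __init__(s,f):
        d=np.load(f'pics/{f}.npz'); s.im=d['im'];s.K=d['K'];s.k1=float(d['k1']);s.V=d['V']
    def ray(s,uv):
        p=cv2.undistortPoints(np.array(uv,float).reshape(-1,1,2),s.K,np.array([s.k1,0,0,0.])).reshape(-1,2)
        d=np.c_[p[:,0],-p[:,1],-np.ones(len(p))]; R=s.V[:3,:3]; return -R.T@s.V[:3,3], d@R
    def plane(s,uv,z):
        o,d=s.ray(uv); return o+d*((z-o[2])/d[:,2])[:,None]
E
python3 - <<'E'
from h import *
for n in("scene","top"):
    snap(n,n+"0"); c=Cam(n+"0"); print(n,c.K.tolist(),c.k1,(-c.V[:3,:3].T@c.V[:3,3]).round(3))
s=manip.get_state(); print(s)
a=np.hstack([cv2.imread('pics/top0.png')]); cv2.imwrite('pics/top0b.png',cv2.resize(a,(800,600)))
E
```

```text
scene [[431.1623121935515, 0.0, 282.84181645491645], [0.0, 431.1623121935515, 203.4808492155742], [0.0, 0.0, 1.0]] -0.04422667484831725 [-0.398 -0.467  0.819]
top [[481.52125465806057, 0.0, 277.2733325742642], [0.0, 481.52125465806057, 212.46082561356053], [0.0, 0.0, 1.0]] 0.05702947882726204 [0.348 0.028 1.224]
{'clock': 0.1, 'qpos': array([ 1.17901780e+00,  2.76536080e-01,  1.50597983e+00, -7.27674519e-06,
        1.36072143e+00, -1.20996217e-01]), 'qd': array([-0.00067293, -0.00064975, -0.00177867, -0.00067392, -0.00067588,
       -0.00144243]), 'effort': array([ 2.59403401e-03, -4.17701411e+01, -2.46407157e+01, -7.71926352e-05,
        5.72203891e-03,  2.06810466e-05]), 'position': array([0.15363791, 0.55363099, 0.24153438]), 'ee_rot': array([-2.05095134e-04,  1.34977097e-01,  9.90848377e-01, -7.96366882e-04]), 'contact_force': array([-0.12790784,  0.48680134,  0.66485385]), 'moment': array([-0.0247409 , -0.02920297, -0.06056812]), 'gripper_force': 0.0, 'width': 0.08516237253049659}
```

View pics/top0b.png

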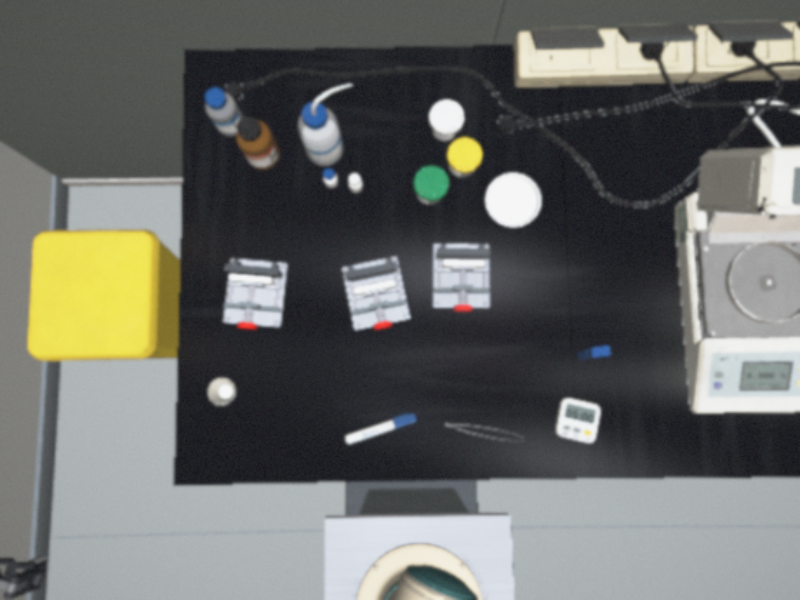

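View pics/scene0.png

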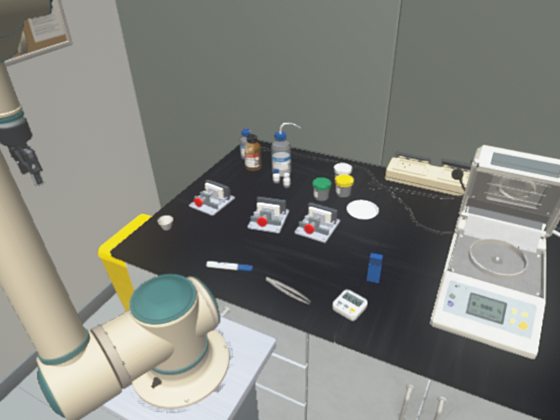

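The top view shows three holders at about (255,293), (377,293), (461,277) in the 800-px picture, with the spacer at (600,352). I'll zoom in and mask colours.

```bash
python3 - <<'E'
from h import *
c=Cam('top0'); im=c.im
cr=im[165:255,140:360,::-1]; cv2.imwrite('pics/crop.png',cv2.resize(cr,None,fx=3.6,fy=3.6,interpolation=cv2.INTER_CUBIC))
h=cv2.cvtColor(im,cv2.COLOR_RGB2HSV)
red=((h[...,0]<8)|(h[...,0]>172))&(h[...,1]>150)&(h[...,2]>120)
blue=(abs(h[...,0].astype(int)-110)<12)&(h[...,1]>130)&(h[...,2]>60)
for nm,m,z in(('red',red,.05),('blue',blue,.086)):
    n,l,st,ce=cv2.connectedComponentsWithStats(m.astype(np.uint8))
    for i in range(1,n):
        if st[i,4]>15: print(nm,st[i],ce[i].round(1),c.plane(ce[i],z).round(3))
E
```

```text
red [318 214  12   4  41] [323.9 215.7] [[ 0.501 -0.083  0.05 ]]
red [166 226  14   5  50] [172.3 227.9] [[0.477 0.289 0.05 ]]
red [262 226  12   5  44] [267.2 227.9] [[0.473 0.057 0.05 ]]
blue [142  60  16  16 180] [149.8  67.2] [[0.873 0.34  0.086]]
blue [211  71  17  18 193] [219.6  80.5] [[0.837 0.168 0.086]]
blue [225 117   9   8  46] [229.4 120.3] [[0.735 0.145 0.086]]
blue [413 241  15  10 114] [420.  245.4] [[ 0.421 -0.302  0.086]]
blue [277 290  14   8  72] [282.9 293.4] [[0.315 0.022 0.086]]
```

View pics/crop.png

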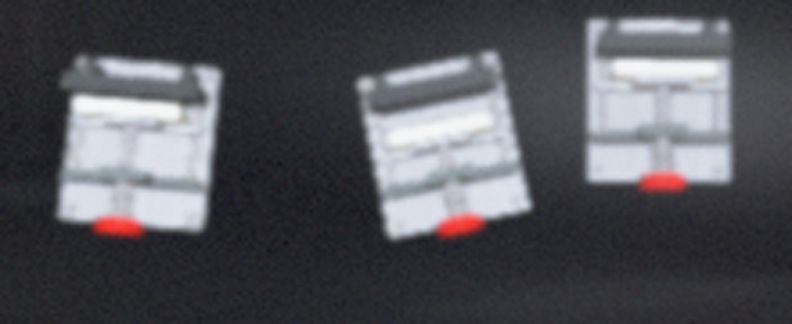

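Emit:
{"name": "drive_tool", "arguments": {"rows": [[[0,0,0.034],[3,-5.4,0.6],8.5],[[0,0,0.034],[3,-5.4,0.6],8.5],[[0,0,0.034],[3,-5.4,0.6],8.5],[[0,0,0.034],[3,-5.4,0.6],8.5],[[0,0,0.034],[3,-5.4,0.6],8.5],[[0,0,0.034],[3,-5.4,0.6],8.5],[[0,0,0.034],[3,-5.4,0.6],8.5],[[0,0,0.034],[3,-5.4,0.6],8.5]]}}

```text
clock: 1.1
position: [0.3943, 0.1202, 0.2904]
ee_rot: [0.0, -0.001, 1.0, 0.0]
contact_force: [0.1, 0.3, -0.5]
width: 0.0849
gripper_force: 0.0
```

```bash
python3 - <<'E'
from h import *
snap('wrist','w1'); c=Cam('w1'); s=manip.get_state(); print(s['clock'],s['position'],s['ee_rot'],s['qd'].round(2)); print(c.K,c.k1,c.V.round(3).tolist(),-c.V[:3,:3].T@c.V[:3,3])
E
```

```text
1.15 [0.39897897 0.11287395 0.29106228] [ 0.00264554  0.00187656  0.99998638 -0.00408782] [ 0.11 -0.    0.01  0.07 -0.02  0.26]
[[332.73823187   0.         276.06836404]
 [  0.         332.73823187 210.95718853]
 [  0.           0.           1.        ]] 0.018933255496071364 [[-0.001, 1.0, -0.0, -0.119], [-0.953, -0.001, -0.303, 0.43], [-0.303, -0.0, 0.953, -0.307], [0.0, 0.0, 0.0, 1.0]] [0.31667968 0.1194338  0.42245676]
```

View pics/w1.png

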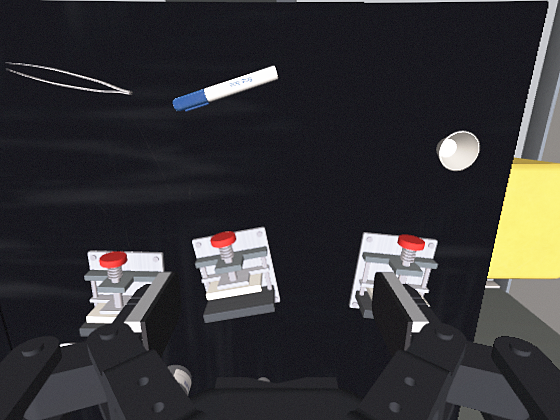

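The wrist picture shows holder 2 (middle, around (235,275)) with the widest gap. I'll get a centred, still view of it.

Emit:
{"name": "drive_tool", "arguments": {"rows": [[[0,0,0],[4.5,-2,0],8.5],[[0,0,0],[4.5,-2,0],8.5],[[0,0,0],[4,-1,0],8.5],[[0,0,0],[0,0,0],8.5],[[0,0,0],[0,0,0],8.5]]}}

```text
clock: 1.78
position: [0.5228, 0.0724, 0.2897]
ee_rot: [-0.001, -0.001, 1.0, 0.0]
contact_force: [-1.1, -0.1, -0.2]
width: 0.085
gripper_force: 0.0
```

```bash
python3 - <<'E'
from h import *
snap('wrist','w2'); c=Cam('w2'); s=manip.get_state(); print(s['clock'],s['position'],s['ee_rot'])
cv2.imwrite('pics/w2b.png',cv2.resize(c.im[60:330,60:420,::-1],None,fx=2.2,fy=2.2,interpolation=cv2.INTER_CUBIC))
E
```

```text
1.825 [0.52260234 0.0725691  0.28999631] [-8.48715935e-04 -8.13692172e-04  9.99999298e-01  1.46344507e-04]
```

View pics/w2b.png

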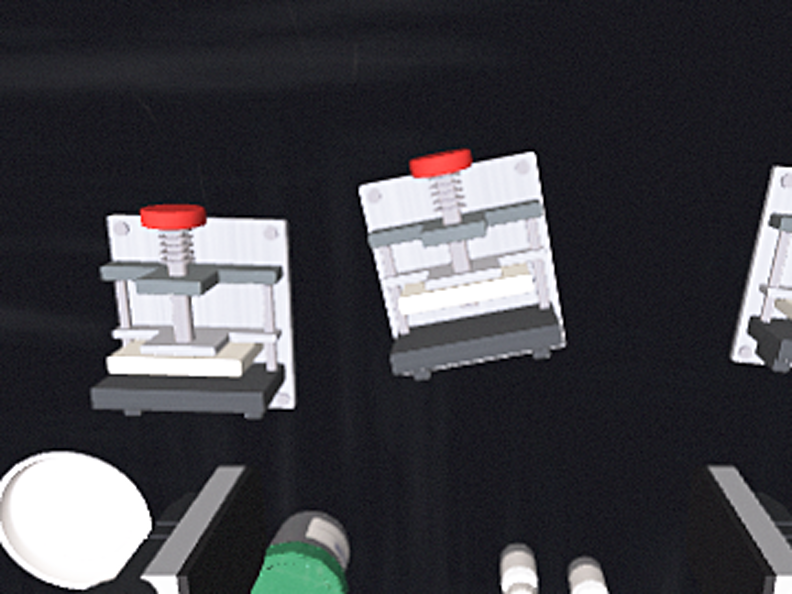

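```bash
cat >> h.py <<'E'
def tile(f,lo=(238,195),hi=(310,208)):
    c=Cam(f); im=c.im; g=im.min(2).astype(int); 
    sub=g[lo[1]-20:hi[1]+20,lo[0]-10:hi[0]+10]
    return c,g
E
python3 - <<'E'
from h import *
c=Cam('w2'); im=c.im.astype(int)
# columns: intensity profiles down through tile & plate
for u in (250,265,280,295):
    print(u,[ (v,tuple(im[v,u])) if False else f"{v}:{im[v,u].sum()//3}/{im[v,u,0]-im[v,u,2]}" for v in range(178,232)])
E
```

```text
250 ['178:242/-8', '179:242/-8', '180:245/-8', '181:233/-9', '182:179/-7', '183:154/1', '184:228/-9', '185:245/-9', '186:242/-10', '187:235/-5', '188:218/10', '189:210/20', '190:211/18', '191:211/16', '192:210/18', '193:202/23', '194:255/0', '195:255/0', '196:255/0', '197:255/0', '198:255/0', '199:255/0', '200:255/0', '201:251/0', '202:234/-7', '203:243/-8', '204:243/-8', '205:245/-8', '206:254/-2', '207:210/-17', '208:68/-3', '209:68/-3', '210:71/-5', '211:74/-1', '212:74/-1', '213:74/-2', '214:73/-2', '215:73/-3', '216:74/-2', '217:75/-1', '218:78/-3', '219:104/-11', '220:114/-13', '221:113/-12', '222:110/-13', '223:112/-12', '224:111/-12', '225:109/-11', '226:104/-11', '227:108/-11', '228:103/-10', '229:111/-10', '230:117/-11', '231:119/-12']
265 ['178:198/-8', '179:176/-1', '180:180/4', '181:174/5', '182:164/1', '183:156/-1', '184:158/1', '185:192/-6', '186:237/-10', '187:246/-8', '188:242/-10', '189:235/-5', '190:199/20', '191:255/0', '192:255/0', '193:255/0', '194:255/0', '195:255/0', '196:255/0', '197:255/0', '198:254/1', '199:239/-4', '200:239/-10', '201:238/-9', '202:239/-9'
[... 1181 characters left out ...]
/22', '181:211/19', '182:212/18', '183:212/18', '184:210/18', '185:244/3', '186:255/0', '187:255/0', '188:255/0', '189:255/0', '190:255/0', '191:255/0', '192:255/0', '193:251/-1', '194:237/-11', '195:238/-9', '196:240/-9', '197:241/-10', '198:252/-5', '199:195/-18', '200:49/1', '201:71/-1', '202:74/-2', '203:71/-1', '204:74/-3', '205:71/-5', '206:73/-3', '207:75/-3', '208:74/-1', '209:71/-2', '210:89/-9', '211:109/-12', '212:114/-11', '213:110/-11', '214:113/-13', '215:113/-12', '216:112/-12', '217:110/-12', '218:109/-10', '219:102/-8', '220:148/-6', '221:123/-4', '222:10/-5', '223:15/-7', '224:30/-7', '225:28/-6', '226:25/-8', '227:25/-7', '228:30/-6', '229:25/-6', '230:33/-3', '231:27/-7']
```

```bash
python3 - <<'E'
from h import *
c=Cam('w2'); im=c.im
U=[250,265,280,295]
t=c.plane(np.c_[U,[201.2,198.6,196.2,193.5]],.056); p=c.plane(np.c_[U,[218.6,215.7,212.7,209.9]],.056)
for q in(t,p): k=np.polyfit(q[:,1],q[:,0],1); print(k,'yaw',-np.arctan(k[0])); 
k2=np.polyfit(p[:,1],p[:,0],1);k1=np.polyfit(t[:,1],t[:,0],1); ym=t[:,1].mean(); print('gap',(np.polyval(k2,ym)-np.polyval(k1,ym))*np.cos(np.arctan(k2[0])))
m=(im.min(2)>=250).astype(np.uint8); n,l,st,ce=cv2.connectedComponentsWithStats(m); i=l[192,280]; print(st[i],ce[i],c.plane(ce[i],.056))
r=cv2.minAreaRect(np.argwhere(l==i)[:,::-1].astype(np.float32)); print(r); b=c.plane(cv2.boxPoints(r),.056); print(b.round(4))
h=cv2.cvtColor(im,cv2.COLOR_RGB2HSV)
red=(((h[...,0]<8)|(h[...,0]>172))&(h[...,1]>150)&(h[...,2]>90)).astype(np.uint8)
n,l,st,ce=cv2.connectedComponentsWithStats(red)
for i in range(1,n):
    if st[i,4]>30: print('red',st[i],ce[i],c.plane(ce[i],.045))
E
```

```text
[-0.17605515  0.55653941] yaw 0.17426928277570328
[-0.20410124  0.57858676] yaw 0.201335935572731
gap 0.019748676921904074
[241 185  62  18 471] [271.22717622 193.38004246] [[0.53996764 0.06606619 0.056     ]]
((271.3055419921875, 193.45477294921875), (7.8193135261535645, 61.617103576660156), 79.4608154296875)
[[0.5422 0.0309 0.056 ]
 [0.5291 0.0994 0.056 ]
 [0.538  0.1013 0.056 ]
 [0.5512 0.0323 0.056 ]]
red [246 128  29  13 260] [259.82692308 133.76153846] [[0.47485396 0.05359003 0.045     ]]
red [453 132  33  11 283] [469.23321555 136.91872792] [[0.47873885 0.28442258 0.045     ]]
red [123 153  30  11 297] [137.90572391 157.93265993] [[ 0.50171012 -0.08415208  0.045     ]]
```

Emit:
{"name": "drive_tool", "arguments": {"rows": [[[0,0,0],[-2,-5.7,0],8.5],[[0,0,0],[-2,-5.7,0],8.5],[[0,0,0],[-2,-5.7,0],8.5],[[0,0,0],[-2,-5.7,0],8.5],[[0,0,0],[-2,-5.7,0],8.5],[[0,0,0],[-2,-5.7,0],8.5],[[0,0,0],[-1,-3,0],8.5],[[0,0,0],[0,0,0],8.5]]}}

```text
clock: 2.82
position: [0.3927, -0.3006, 0.2905]
ee_rot: [-0.0, 0.001, 1.0, -0.0]
contact_force: [1.0, 0.1, -0.7]
width: 0.085
gripper_force: 0.0
```

```bash
python3 - <<'E'
from h import *
from rig import manip
snap('wrist','w3'); c=Cam('w3'); s=manip.get_state(); print(s['clock'],s['position'],s['ee_rot'],abs(s['qd']).max())
cv2.imwrite('pics/w3b.png',cv2.resize(c.im[100:350,120:420,::-1],None,fx=2.4,fy=2.4,interpolation=cv2.INTER_CUBIC))
E
```

```text
2.875 [ 0.3930905  -0.29923847  0.29049064] [7.66131187e-05 9.59480095e-05 9.99999885e-01 4.63766773e-04] 0.03399179967845681
```

View pics/w3b.png

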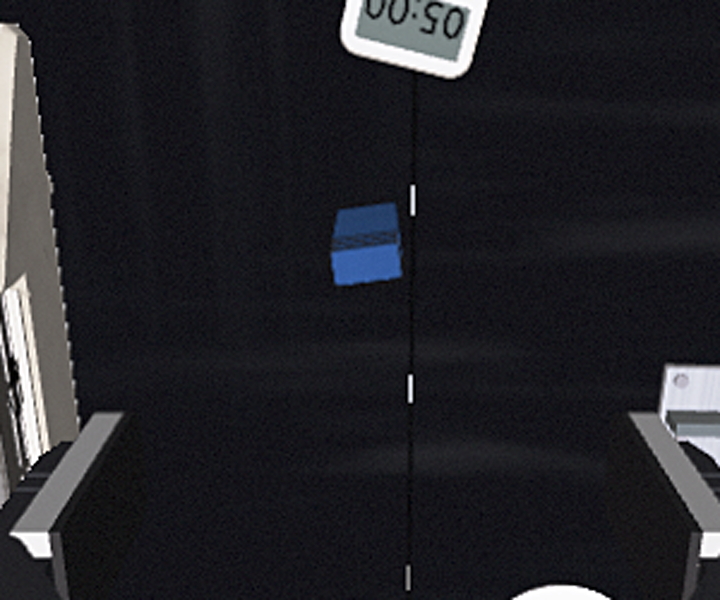

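Holder 2's gap is 19.7 mm, yaw ≈0.19, gap centre ≈ (0.5545, 0.0687). The spacer's bright top face is at crop (367,265).

```bash
python3 - <<'E'
from h import *
c=Cam('w3'); im=c.im
m=((im[...,2].astype(int)>165)&(im[...,0]<100)).astype(np.uint8); m[:190]=0
n,l,st,ce=cv2.connectedComponentsWithStats(m)
for i in range(1,n):
    if st[i,4]<60: continue
    r=cv2.minAreaRect(np.argwhere(l==i)[:,::-1].astype(np.float32)); b=c.plane(cv2.boxPoints(r),.086)
    e=[b[1]-b[0],b[2]-b[1]]; print(st[i],r,c.plane([r[0]],.086)); print([(np.linalg.norm(x).round(4),np.degrees(np.arctan2(x[1],x[0])).round(1)) for x in e])
print([im[v,272].tolist() for v in range(196,222)])
E
```

```text
[259 203  27  15 190] ((272.0567626953125, 209.92576599121094), (12.423388481140137, 26.168415069580078), 82.40535736083984) [[ 0.4207921  -0.30590789  0.086     ]]
[(np.float64(0.0276), np.float64(97.8)), (np.float64(0.0138), np.float64(7.6))]
[[38, 64, 109], [37, 53, 85], [28, 36, 56], [33, 51, 84], [33, 49, 77], [27, 34, 48], [34, 51, 75], [48, 83, 145], [58, 100, 173], [59, 97, 167], [57, 97, 165], [55, 94, 164], [58, 96, 166], [57, 97, 167], [56, 94, 165], [56, 95, 165], [53, 94, 163], [57, 95, 165], [58, 98, 167], [61, 101, 171], [64, 107, 178], [47, 75, 126], [16, 14, 6], [21, 18, 23], [24, 23, 30], [15, 18, 24]]
```

Emit:
{"name": "drive_tool", "arguments": {"rows": [[[0,0,0.066],[1.4,-0.34,-5],6],[[0,0,0.066],[1.4,-0.34,-5],6],[[0,0,0],[0,0,-5],6],[[0,0,0],[0,0,-4.5],6],[[0,0,0],[0,0,-2],6],[[0,0,0],[0,0,-1],6],[[0,0,0],[0,0,0],6]]}}

```text
clock: 3.75
position: [0.4221, -0.3056, 0.0655]
ee_rot: [-0.0, -0.067, 0.998, 0.0]
contact_force: [0.2, -0.6, -0.9]
width: 0.0598
gripper_force: 0.0
```

```bash
python3 - <<'E'
from h import *
snap('wrist','w4'); s=manip.get_state(); print(s['position'],s['ee_rot'],s['width'])
E
```

```text
[ 0.42248621 -0.30632303  0.06613433] [ 4.76724293e-04 -6.70745026e-02  9.97747791e-01 -3.59425805e-04] 0.06045416042451661
```

View pics/w4.png

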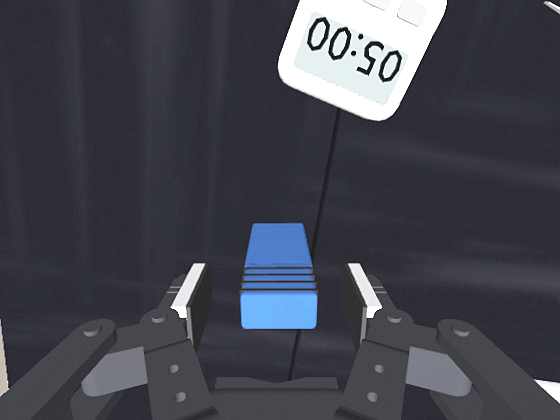

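The spacer (top face at cols 241–316, rows 290–329) is centred between the pads and square to them. I'll close the gripper.

Emit:
{"name": "drive_tool", "arguments": {"rows": [[[0,0,0],[0,0,0],2.5],[[0,0,0],[0,0,0],2.5],[[0,0,0],[0,0,0],2.5],[[0,0,0],[0,0,0],2.5],[[0,0,0],[0,0,0],2.5],[[0,0,0],[0,0,0],2.5]], "force": 40}}

```text
clock: 4.55
position: [0.4223, -0.3069, 0.0665]
ee_rot: [0.001, -0.066, 0.998, -0.0]
contact_force: [0.9, 1.4, 6.7]
width: 0.0307
gripper_force: 39.1
```

```bash
python3 - <<'E'
from h import *
c=Cam('w4'); b=c.plane([[241,290],[316,290],[316,329],[241,329],[279,309.5]],.086); print(b.round(4))
snap('wrist','w5'); c=Cam('w5'); s=manip.get_state(); print(s['clock'],s['position'],s['ee_rot'],s['width'],s['gripper_force'])
im=c.im; m=((im[...,2].astype(int)>120)&(im[...,0]<im[...,2]*.6)).astype(np.uint8)
n,l,st,ce=cv2.connectedComponentsWithStats(m); print([ (st[i].tolist(),ce[i]) for i in range(1,n) if st[i,4]>60])
for v in (315,): print([u for u in range(200,350) if m[v,u]][::200])
print([(v,im[v,279].tolist()) for v in range(280,335,3)])
E
```

```text
[[ 0.4134 -0.321   0.086 ]
 [ 0.4096 -0.2928  0.086 ]
 [ 0.4268 -0.2898  0.086 ]
 [ 0.4308 -0.3192  0.086 ]
 [ 0.42   -0.3055  0.086 ]]
4.6 [ 0.42233635 -0.3068614   0.06648416] [ 7.72241696e-04 -6.62629089e-02  9.97801860e-01 -2.80571652e-04] 0.030382768720438807 39.11471599716606
[([243, 222, 67, 45, 2537], array([277.63106031, 245.06740244])), ([243, 268, 67, 5, 300], array([277.32, 269.87])), ([241, 274, 70, 6, 336], array([275.79761905, 276.57440476])), ([239, 281, 73, 6, 380], array([273.7       , 283.82368421])), ([237, 289, 77, 39, 2867], array([274.94105337, 307.81478898]))]
[238]
[(280, [44, 33, 21]), (283, [74, 115, 186]), (286, [69, 104, 164]), (289, [70, 92, 141]), (292, [83, 134, 221]), (295, [102, 169, 250]), (298, [102, 167, 249]), (301, [102, 168, 249]), (304, [101, 167, 249]), (307, [102, 168, 249]), (310, [104, 168, 249]), (313, [103, 169, 249]), (316, [102, 168, 249]), (319, [100, 165, 249]), (322, [103, 168, 250]), (325, [105, 172, 254]), (328, [45, 39, 37]), (331, [55, 55, 63]), (334, [60, 62, 66])]
```

Emit:
{"name": "drive_tool", "arguments": {"rows": [[[0,0,0],[0,0,2],2.5],[[0,0,0],[0,0,4.5],2.5],[[0,0,0],[0,0,5],2.5],[[0,0,0.02],[1.3,3.5,1.5],2.5],[[0,0,0.02],[2,5.5,0],2.5],[[0,0,0.017],[2,5.5,0],2.5],[[0,0,0],[2,5.5,0],2.5],[[0,0,0],[2,5.5,0],2.5]]}}

```text
clock: 5.6
position: [0.5151, -0.0502, 0.1954]
ee_rot: [0.0, -0.095, 0.996, -0.0]
contact_force: [1.2, -0.4, -1.4]
width: 0.0304
gripper_force: 39.9
```

Emit:
{"name": "drive_tool", "arguments": {"rows": [[[0,0,0],[2,5.5,0],2.5],[[0,0,0],[1.5,4.5,-1],2.5],[[0,0,0],[0.6,2,-2],2.5],[[0,0,0],[0,0,-1],2.5],[[0,0,0],[0,0,0],2.5],[[0,0,0],[0,0,0],2.5]]}}

```text
clock: 6.35
position: [0.556, 0.0671, 0.1559]
ee_rot: [0.0, -0.094, 0.996, -0.0]
contact_force: [0.5, -0.8, -1.6]
width: 0.0303
gripper_force: 40.0
```

```bash
python3 - <<'E'
from h import *
snap('wrist','w6'); s=manip.get_state(); print(s['clock'],s['position'],s['ee_rot'],s['width'],s['gripper_force'],s['contact_force'])
E
```

```text
6.4 [0.55616624 0.06720408 0.15609469] [ 6.54306662e-04 -9.42180176e-02  9.95551362e-01 -1.48250065e-04] 0.030512629188824993 39.95936619683562 [ 0.66563402  0.77334575 -1.5418639 ]
```

View pics/w6.png

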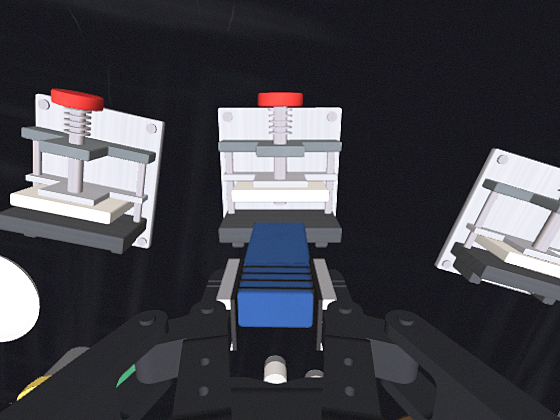

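```bash
python3 - <<'E'
from h import *
c=Cam('w6'); im=c.im.astype(int)
for u in (240,320): print(u,[(v,im[v,u].sum()//3) for v in range(186,248)])
print('spacer',[(v,im[v,278].tolist()) for v in list(range(205,230,2))+list(range(284,332,2))])
print('row196',[(u,im[196,u].sum()//3) for u in list(range(226,238))+list(range(320,334))])
print('row300',[(u,im[300,u].tolist()) for u in list(range(234,244))+list(range(312,320))])
E
```

```text
240 [(186, np.int64(211)), (187, np.int64(210)), (188, np.int64(208)), (189, np.int64(210)), (190, np.int64(255)), (191, np.int64(255)), (192, np.int64(255)), (193, np.int64(255)), (194, np.int64(255)), (195, np.int64(255)), (196, np.int64(255)), (197, np.int64(255)), (198, np.int64(255)), (199, np.int64(255)), (200, np.int64(255)), (201, np.int64(242)), (202, np.int64(224)), (203, np.int64(243)), (204, np.int64(241)), (205, np.int64(241)), (206, np.int64(241)), (207, np.int64(245)), (208, np.int64(240)), (209, np.int64(159)), (210, np.int64(56)), (211, np.int64(71)), (212, np.int64(74)), (213, np.int64(70)), (214, np.int64(72)), (215, np.int64(69)), (216, np.int64(72)), (217, np.int64(73)), (218, np.int64(76)), (219, np.int64(76)), (220, np.int64(70)), (221, np.int64(74)), (222, np.int64(74)), (223, np.int64(71)), (224, np.int64(75)), (225, np.int64(74)), (226, np.int64(71)), (227, np.int64(74)), (228, np.int64(102)), (229, np.int64(115)), (230, np.int64(113)), (231, np.int64(113)), (232, np.int64(109)), (233, np.int64(108)), (234, np.int64(113)), (235, np.int64(115)), (236, np.int6
[... 2711 characters left out ...]
p.int64(255)), (321, np.int64(254)), (322, np.int64(255)), (323, np.int64(255)), (324, np.int64(255)), (325, np.int64(255)), (326, np.int64(255)), (327, np.int64(255)), (328, np.int64(254)), (329, np.int64(213)), (330, np.int64(219)), (331, np.int64(208)), (332, np.int64(222)), (333, np.int64(245))]
row300 [(234, [58, 58, 59]), (235, [13, 12, 11]), (236, [20, 14, 7]), (237, [41, 64, 109]), (238, [63, 106, 180]), (239, [65, 113, 194]), (240, [68, 114, 194]), (241, [65, 111, 192]), (242, [65, 111, 191]), (243, [67, 114, 193]), (312, [61, 104, 172]), (313, [39, 57, 92]), (314, [30, 21, 17]), (315, [18, 18, 19]), (316, [26, 27, 27]), (317, [24, 20, 21]), (318, [52, 48, 51]), (319, [82, 79, 81])]
```

```bash
python3 - <<'E'
from h import *
c=Cam('w6'); a=.1885; ex=np.array([np.cos(a),np.sin(a)]); ey=np.array([-ex[1],ex[0]])
P=np.array([.55617,.0672])
f=lambda uv,z:[(((q[:2]-P)@ex*1e3).round(1),((q[:2]-P)@ey*1e3).round(1)) for q in c.plane(uv,z)]
print('tile front',f([[240,201],[320,201]],.056),'plate',f([[240,227.8],[320,227.8]],.056),'tile ends',f([[231.5,196],[328.7,196]],.056))
print('spacer top front/back',f([[278,292],[278,327]],.1756),'sides',f([[237.3,300],[313.2,300]],.1756),'foot front',f([[278,222.2]],.0896))
E
```

```text
tile front [(np.float64(-11.7), np.float64(-27.0)), (np.float64(-11.6), np.float64(30.9))] plate [(np.float64(9.0), np.float64(-27.7)), (np.float64(9.0), np.float64(31.7))] tile ends [(np.float64(-15.4), np.float64(-33.0)), (np.float64(-15.4), np.float64(37.0))]
spacer top front/back [(np.float64(-9.5), np.float64(-0.0)), (np.float64(6.2), np.float64(0.0))] sides [(np.float64(-6.1), np.float64(-15.7)), (np.float64(-6.0), np.float64(13.6))] foot front [(np.float64(-7.3), np.float64(0.4))]
```

Emit:
{"name": "drive_tool", "arguments": {"rows": [[[0,0,0],[-0.1,0.28,-1.5],2.5],[[0,0,0],[0,0,-1.5],2.5],[[0,0,0],[0,0,-1.5],2.5],[[0,0,0],[0,0,-1],2.5],[[0,0,0],[0,0,-1],2.5],[[0,0,0],[0,0,-0.8],2.5],[[0,0,0],[0,0,0],2.5]]}}

```text
clock: 7.28
position: [0.5544, 0.0711, 0.0817]
ee_rot: [-0.001, -0.095, 0.995, 0.0]
contact_force: [-0.0, -0.1, -1.0]
width: 0.0301
gripper_force: 39.9
```

No contact so far, and 7 mm remain.

Emit:
{"name": "drive_tool", "arguments": {"rows": [[[0,0,0],[0,0,-0.3],2.5],[[0,0,0],[0,0,-0.2],2.5],[[0,0,0],[0,0,-0.1],2.5],[[0,0,0],[0,0,0],2.5]]}}

```text
clock: 7.78
position: [0.5548, 0.0711, 0.0764]
ee_rot: [0.0, -0.095, 0.995, 0.0]
contact_force: [-0.7, -0.6, -1.8]
width: 0.0303
gripper_force: 40.0
```

Emit:
{"name": "drive_tool", "arguments": {"rows": [[[0,0,0],[0,0,-0.1],2.5],[[0,0,0],[0,0,-0.1],2.5],[[0,0,0],[0,0,-0.05],2.5],[[0,0,0],[0,0,0],2.5]]}}

```text
clock: 8.28
position: [0.5551, 0.0711, 0.0745]
ee_rot: [0.0, -0.095, 0.995, 0.0]
contact_force: [-0.9, 0.9, 5.6]
width: 0.0304
gripper_force: 40.3
```

Emit:
{"name": "drive_tool", "arguments": {"rows": [[[0,0,0],[0,0,0],3.6],[[0,0,0],[0,0,0],4.5],[[0,0,0],[0,0,0],6],[[0,0,0],[0,0,0],6],[[0,0,0],[0,0,0],6]]}}

```text
clock: 8.9
position: [0.5548, 0.0711, 0.0738]
ee_rot: [-0.0, -0.095, 0.995, 0.0]
contact_force: [-0.4, -0.8, -0.0]
width: 0.0597
gripper_force: 0.0
```

Emit:
{"name": "drive_tool", "arguments": {"rows": [[[0,0,0],[0,0,1.5],6],[[0,0,0],[0,0,3],6],[[0,0,0],[0,0,4],6],[[0,0,0],[0,0,5],6],[[0,0,0],[-1,0,4],6],[[0,0,0],[0,0,0],6],[[0,0,0],[0,0,0],6]]}}

```text
clock: 9.78
position: [0.5445, 0.0711, 0.249]
ee_rot: [0.0, -0.095, 0.995, 0.0]
contact_force: [-0.7, 0.5, -0.2]
width: 0.0599
gripper_force: 0.0
```

```bash
python3 - <<'E'
from h import *
snap('wrist','w7'); s=manip.get_state(); print(s['clock'],s['position'],s['ee_rot'],s['width'])
E
```

```text
9.825 [0.5441903  0.07105313 0.24813502] [-7.49110218e-04 -9.49492822e-02  9.95481825e-01  8.90269481e-05] 0.06014776001546265
```

View pics/w7.png

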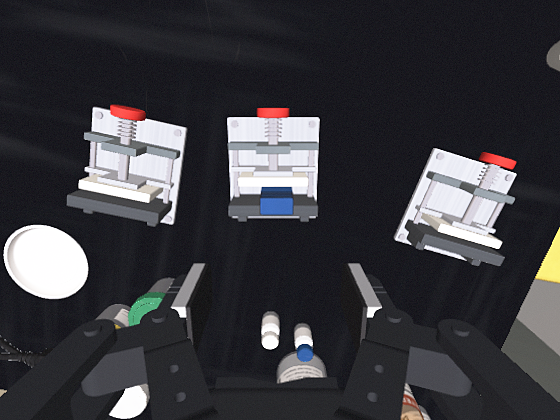

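The spacer stands in holder 2's gap at (276,201), centred on the tile. The knob is at (273,112), so I'll locate its front face.

```bash
python3 - <<'E'
from h import *
for nm in('w7','w6'):
    c=Cam(nm); h=cv2.cvtColor(c.im,cv2.COLOR_RGB2HSV)
    red=(((h[...,0]<8)|(h[...,0]>172))&(h[...,1]>150)&(h[...,2]>90)).astype(np.uint8)
    n,l,st,ce=cv2.connectedComponentsWithStats(red)
    i=[i for i in range(1,n) if st[i,4]>30 and abs(ce[i,0]-276)<40][0]; s=st[i]
    cu=s[0]+s[2]/2-.5; print(s,c.plane([[cu,s[1]-.5],[cu,s[1]+s[3]-.5],[s[0]-.5,s[1]+3],[s[0]+s[2]-.5,s[1]+3]],.054).round(4))
E
```

```text
[257 108  32  10 305] [[0.4711 0.0528 0.054 ]
 [0.48   0.0544 0.054 ]
 [0.477  0.0386 0.054 ]
 [0.4714 0.0681 0.054 ]]
[258  92  45  15 630] [[0.4711 0.0528 0.054 ]
 [0.4803 0.0546 0.054 ]
 [0.476  0.0385 0.054 ]
 [0.4705 0.0678 0.054 ]]
```

Emit:
{"name": "drive_tool", "arguments": {"rows": [[[0,0,0],[-4,-0.9,0],0],[[0,0,0],[-4,-0.9,0],0],[[0,0,0],[-3.2,-0.8,0],0],[[0,0,0],[0,0,-5],0],[[0,0,0],[0,0,-5],0],[[0,0,0],[0,0,-5],0],[[0,0,0],[0,0,-4],0],[[0,0,0],[0,0,-2.3],0]], "force": 40}}

```text
clock: 10.82
position: [0.4303, 0.0452, 0.0328]
ee_rot: [-0.003, -0.095, 0.995, 0.001]
contact_force: [-0.8, -0.8, -0.3]
width: 0.0001
gripper_force: 0.0
```

Emit:
{"name": "drive_tool", "arguments": {"rows": [[[0,0,0],[1,0.19,0],0],[[0,0,0],[0.8,0.15,0],0],[[0,0,0],[0.4,0.08,0],0],[[0,0,0],[0,0,0],0]]}}

```text
clock: 11.32
position: [0.4559, 0.0494, 0.0366]
ee_rot: [0.001, -0.095, 0.995, -0.0]
contact_force: [0.2, -0.3, 1.2]
width: -0.0
gripper_force: 0.0
```

Emit:
{"name": "drive_tool", "arguments": {"rows": [[[0,0,0],[0.3,0.06,0],0],[[0,0,0],[0.2,0.04,0],0],[[0,0,0],[0.1,0.02,0],0],[[0,0,0],[0,0,0],0]]}}

```text
clock: 11.82
position: [0.4607, 0.0505, 0.0358]
ee_rot: [-0.0, -0.095, 0.995, 0.0]
contact_force: [0.8, -0.8, -0.1]
width: -0.0
gripper_force: 0.0
```

Emit:
{"name": "drive_tool", "arguments": {"rows": [[[0,0,0],[0.2,0.04,0],0],[[0,0,0],[0.2,0.04,0],0],[[0,0,0],[0,0,0],0]]}}

```text
clock: 12.2
position: [0.4637, 0.0512, 0.0356]
ee_rot: [-0.001, -0.095, 0.995, 0.0]
contact_force: [-4.4, -2.5, 3.7]
width: -0.0
gripper_force: 2.4
```

Emit:
{"name": "drive_tool", "arguments": {"rows": [[[0,0,0],[0.15,0.03,0],0],[[0,0,0],[0.15,0.03,0],0],[[0,0,0],[0,0,0],0]]}}

```text
clock: 12.58
position: [0.4665, 0.0517, 0.0356]
ee_rot: [-0.001, -0.095, 0.995, 0.0]
contact_force: [-5.1, -2.0, 3.6]
width: -0.0002
gripper_force: 2.7
```

Emit:
{"name": "drive_tool", "arguments": {"rows": [[[0,0,0],[0.1,0.02,0],0],[[0,0,0],[0.1,0.02,0],0],[[0,0,0],[0,0,0],0]]}}

```text
clock: 12.95
position: [0.4666, 0.0518, 0.0355]
ee_rot: [-0.003, -0.095, 0.995, -0.0]
contact_force: [-8.3, -4.1, 6.6]
width: 0.0
gripper_force: 4.5
```

Emit:
{"name": "drive_tool", "arguments": {"rows": [[[0,0,0],[0.1,0.02,0],0],[[0,0,0],[0.1,0.02,0],0],[[0,0,0],[0,0,0],0]]}}

```text
clock: 13.32
position: [0.4665, 0.0519, 0.0353]
ee_rot: [-0.005, -0.096, 0.995, -0.0]
contact_force: [-11.4, -4.4, 9.4]
width: 0.0
gripper_force: 6.3
```

Emit:
{"name": "drive_tool", "arguments": {"rows": [[[0,0,0],[0.1,0.02,0],0],[[0,0,0],[0.1,0.02,0],0],[[0,0,0],[0,0,0],0]]}}

```text
clock: 13.7
position: [0.4665, 0.052, 0.0352]
ee_rot: [-0.007, -0.096, 0.995, -0.0]
contact_force: [-14.9, -7.2, 11.9]
width: 0.0005
gripper_force: 8.1
```

```bash
python3 - <<'E'
from h import *
snap('wrist','w8'); s=manip.get_state(); print(s['clock'],s['position'],s['contact_force'])
a=cv2.imread('pics/w8.png'); cv2.imwrite('pics/w8b.png',cv2.resize(a[150:420,120:440],None,fx=2.2,fy=2.2,interpolation=cv2.INTER_CUBIC))
snap('top','top8');snap('scene','scene8')
h=cv2.imread('pics/scene8.png')[180:250,170:360]; g=cv2.imread('pics/top8.png')[165:255,140:360]
cv2.imwrite('pics/fin.png',np.vstack([cv2.resize(a[150:420,120:440],(400,300)),cv2.resize(h,(400,150)),cv2.resize(g,(400,150))]))
E
```

```text
13.75 [0.46647309 0.05197334 0.03516572] [-15.44816156  -6.56695756  11.59376955]
```

View pics/fin.png

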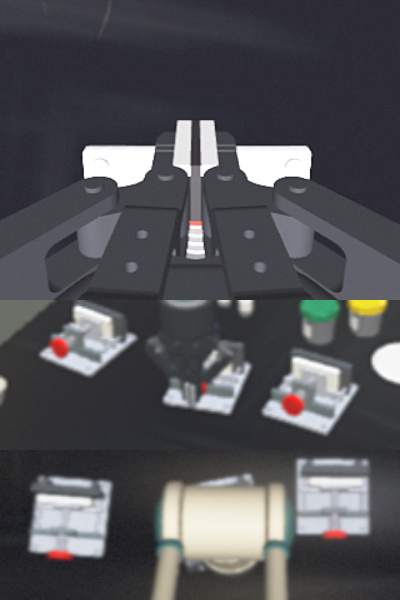

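Emit:
{"name": "drive_tool", "arguments": {"rows": [[[0,0,0],[0.1,0.03,0.08],0],[[0,0,0],[0.1,0.03,0.08],0],[[0,0,0],[0.1,0.02,0],0],[[0,0,0],[0,0,0],0]]}}

```text
clock: 14.35
position: [0.4665, 0.052, 0.0354]
ee_rot: [-0.011, -0.096, 0.995, -0.001]
contact_force: [-17.1, -10.5, 5.9]
width: 0.0
gripper_force: 9.5
```

```bash
python3 - <<'E'
from h import *
im=snap('scene','scene9'); s=manip.get_state(); print(s['clock'],s['position'],s['contact_force'],s['moment'])
h=cv2.cvtColor(im,cv2.COLOR_RGB2HSV)
m=((abs(h[...,0].astype(int)-110)<14)&(h[...,1]>110)&(h[...,2]>40)).astype(np.uint8)
n,l,st,ce=cv2.connectedComponentsWithStats(m); print([st[i].tolist() for i in range(1,n) if st[i,4]>8])
c=Cam('scene0'); P=np.array([[.5545,.0687,.094],[.5545,.0687,.06]]); q=(c.V[:3,:3]@P.T).T+c.V[:3,3]; print(cv2.projectPoints(q*[1,-1,-1],np.zeros(3),np.zeros(3),c.K,np.array([c.k1,0,0,0]))[0].round(1).tolist())
cv2.imwrite('pics/s9.png',cv2.resize(im[170:260,220:330,::-1],None,fx=6,fy=6,interpolation=cv2.INTER_CUBIC))
E
```

```text
14.4 [0.46647138 0.05204044 0.03544154] [-17.64913288 -10.03474613   6.1961309 ] [-1.45808691  2.49303922 -0.04298124]
[[275, 132, 11, 9, 75], [283, 157, 7, 4, 14], [274, 169, 5, 4, 15], [238, 264, 15, 8, 92]]
[[[268.5, 191.6]], [[268.9, 200.8]]]
```

View pics/s9.png

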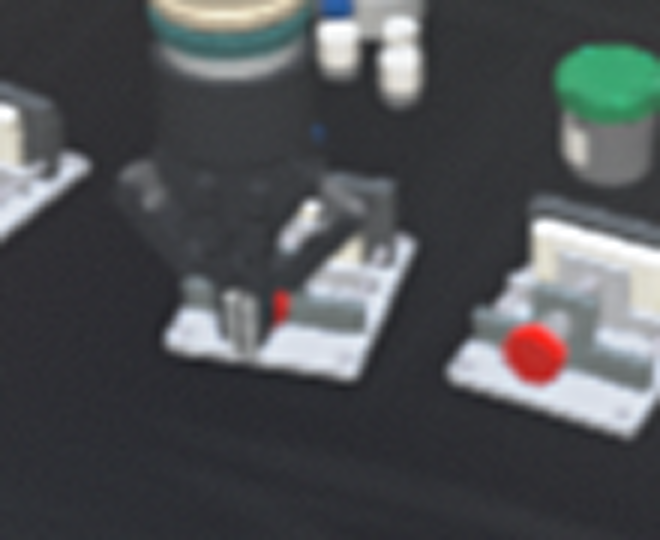

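```bash
python3 -c "
from rig import job
print(job.sign_off())"
```

```text
the job is handed in; nothing more can be done
None
```

The job is handed in at about 14.4 s: the blue spacer stands in holder 2's gap (the 20 mm one), released, and the closed fingers hold that holder's knob pressed at about 19 N. The tile stopped after roughly 6 mm of travel, as expected with the spacer between it and the plate. The gripper hid most of the spacer in the last picture, so flush contact is judged from that stop and the force.

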